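Switch the gas diverter over to the hose outlet

TASK

At the glassblower's bench, switch the gas diverter to its hose outlet: pull the black bar knob straight up against its spring, turn it until its steel pointer pin points at the tall ribbed hose outlet and not at the short blanking cap, and let it snap fully down into the notch there. Leave it released.

Things in the scene. Friction and masses are not known exactly. Their poses are not given: they have to be found in the camera images.
- selector: Sprung knob: black upright bar 56 long, 16 wide, 32 high; steel pointer pin, 12 thick, sticks out under one end to 50 mm from the axis. Origin: on the vertical turning axis at pin height, 51 mm above the bench when seated; bar spans 13 to 45 mm above it, grip at 31. x: along the bar to the pin's tip; z up. Lifts at most 18 mm; pull 5 N at the bottom, 10 N at the top; springs back down.
- diverter: The fixed valve under the knob, on a 150 x 130 mm plate. Origin: bench height, on the knob's axis; x: pin's middle (off) position; z up. Its steel collar, top 56 mm above the bench, has 3 notches for the pin: off (start, 11 deg play) and 60 deg to each side, facing the outlets. Knob turns only when lifted over 11 mm, stops at 74 deg. Pin drops into an outlet notch from 10 deg off, held to 3 deg.
- hose_outlet: The tall ribbed brass hose outlet, an upright stub 62 mm high and 28 mm across at its foot, fixed on one of the diverter's two outlet arms, 90 mm from the knob's axis. It may be on either arm, left or right. Origin: centre of its foot, 36 mm above the bench; z up.
- blank_cap: The short brass blanking cap, 18 mm high and 28 mm across, fixed on the other outlet arm, 90 mm from the knob's axis. Origin: centre of its foot, 36 mm above the bench; z up.
Mind the look-alikes: they are no part of the job. Leave any pink look-alike of the diverter alone.

How it is judged:
On the way:
1. the knob is pulled up clear of its notch, at least 9 mm (height (world z) of selector above 0.06 m), for 0.1 s.
At the end, for the whole second after the job is handed in: The knob's pin points at the hose outlet within 10 degrees and the knob is down in that notch within 3.5 mm of fully seated, at rest (x of hose_outlet in the frame of selector above 0.06 m and y of hose_outlet in the frame of selector between -0.016 and 0.016 m and height (world z) of selector below 0.0545 m and angular speed of selector below 0.2 rad/s and linear speed of selector below 0.02 m/s); the robot touches nothing.
It also fails if it takes over 29 s, if anything falls off the work surface, if the arm or the gripper's body presses on something with over 40 N, if the wrist force passes 120 N, or if a joint passes its speed limit or range.

ROBOT

A 6-joint arm with a two-finger parallel gripper is mounted at the origin on the work surface. World frame = base frame: x ahead of the robot, y to its left, z up, the work surface at z = 0. Lengths are in m, angles in rad, forces in N, time in s.
With the tool pointing down it reaches from about 0.375 to 0.9 m from the base axis. Payload 3.1 kg.
Tool frame: the origin (TCP) lies between the finger pads; the fingertips stand 14 mm ahead of it and the grasp point (between the pads) lies 5 mm behind it (robot.finger_overhang is the distance from the TCP to the fingertips, in m); z points along the fingers, y is the line along which they close (so a half turn about z gives the same grasp; the last joint's range is limited). The gripper opens to 87 mm and grips with 3 to 60 N. Pads are 19 mm wide; open, the fingers measure 117 mm over their backs; the gripper's body (75 mm by 190 mm) begins 51 mm behind the grasp point.
Start: joints at [0.951, 0.527, 1.433, -0, 1.181, -0.178], TCP at [0.267, 0.565, 0.199] pointing down, gripper open.
Joint ranges: [-3.08, 3.08], [-0.75, 2.2], [0.22, 2.44], [-1.43, 4.57], [0, 2.65], [-2.85, 2.85]. Speed limits (rad/s): [2.79, 2.79, 3.14, 3.14, 3.14, 3.14].

INTERFACE

Orientations are given as a unit quaternion [x, y, z, w].
In Python, from rig import monitor, cams, workorder, robot gives the robot as it stands.
- The arm moves only by the tool send_rows, never from a script. Its argument "moves" is one flat list of numbers, 7 for each row, row after row: the opening, from 0 (shut) to 1 (fully open), then the shift along the world's x, y, z in cm, then the turn, a rotation vector about the world's x, y, z in rad. A call has 1 to 5 rows; each row is the pose to reach, as a shift and turn from the pose commanded when the call began; what a row does not reach only later rows make up. A row lasts 1/12 s, in which the tool goes at most 41.7 mm and 7.16 degrees, less where a joint would pass 70% of its speed; a pose out of reach is approached as far as the arm can. A call with a gripper value outside its range is refused whole. The fingers move at their own pace and stop on an object; "grip_force" is the grip in N (left out, the last holds). Time passes only in rows, so rows that repeat a pose let the fingers close. It gives the time, the measured TCP pose, the force, the opening and the grip force at its end, in the units of the state.
- monitor.get_obs(): the state, without advancing time (a new reading comes with each control period).
- cams.camera(name): name is "scene" or "side" or "wrist"; returns a dict with "pixels" (420x560x3 uint8, blue, green, red), "range_z" (420x560 float32, m along the optical axis (not along the pixel's ray), 0 where there is no reading), "fovy" (degrees; the focal length in pixels is half the picture's height over the tangent of half this angle, whatever the lens; pixels are square), "cx", "cy" (the principal point, pixels), "rvec" (rotation vector, rad) and "tvec" (3), from world to camera coordinates, as OpenCV has them; the wrist camera has in their place "hand_eye" (4x4, takes a point from camera to tool coordinates, whose origin is the TCP and whose axes are the flange's). Camera axes: x right, y down, z forward; pixel columns grow to the right and rows downward; lengths in m; the calibration is good to about 2 mm. A picture is of the moment at which its call begins: read the wrist's pose just before it.
- workorder.hand_in(): hands the job in; it is judged then, once.
The state is a dict: "time": time; "q": joint angles; "joint_velocities": joint speeds; "joint_torque": joint torques, N m; "position": TCP position; "tool_rot": TCP orientation; "ft_force": force on the tool from outside, world axes, zero at the start; "moment": the same for the moment, N m; "grip_width": finger opening in m; "grip_force": force on a finger pad.
Only numpy, scipy, OpenCV 4.12 (cv2) and the standard library are available. Lean on these libraries where they do the work, as an engineer would, in place of code of your own. Each camera call takes 0.05 s, during which the arm holds its last target. There are 200 camera calls.

## Working session

There is one attempt and no reset: what is moved stays moved. The work goes in short steps, Python scripts to look and compute and a tool call to move; the robot and the scene stay as the last step left them, time stands still between calls to the robot, and variables do not carry over. Pictures are saved under pics/ and viewed, at most 10 in all, crops included, and the job is handed in when it is done.

Besides the shell and the picture viewer there is one more tool, called after "Emit:" as a command line: name --argument value ..., lists and objects as JSON in quotes. send_rows: Moves the arm, as the interface text tells. Its arguments: {"type":"object","properties":{"moves":{"type":"array","items":{"type":"number"}},"grip_force":{"type":"number"}},"required":["moves"]}

```bash
mkdir -p pics
cat > h.py <<'E'
import numpy as np, cv2
from rig import monitor, cams, workorder, robot
from scipy.spatial.transform import Rotation as R
def cam(name):
    o=monitor.get_obs(); c=cams.camera(name); h=c["pixels"].shape[0]
    f=h/2/np.tan(np.radians(c["fovy"])/2)
    if name=="wrist":
        T=np.eye(4);T[:3,:3]=R.from_quat(o["tool_rot"]).as_matrix();T[:3,3]=o["position"]
        T=T@np.array(c["hand_eye"])
    else:
        T=np.eye(4);r=cv2.Rodrigues(np.array(c["rvec"],float))[0];T[:3,:3]=r.T;T[:3,3]=-r.T@np.array(c["tvec"]).ravel()
    return c,f,T
def pts(c,f,T):
    z=c["range_z"];v,u=np.mgrid[:z.shape[0],:z.shape[1]]
    p=np.stack([(u-c["cx"])/f*z,(v-c["cy"])/f*z,z],-1)
    return p@T[:3,:3].T+T[:3,3]
E
python3 - <<'E'
from h import *
a=[]
for n in ["scene","side","wrist"]:
    c,f,T=cam(n);cv2.imwrite(f"pics/{n}0.png",c["pixels"]);np.savez(f"{n}0.npz",im=c["pixels"],P=pts(c,f,T),T=T,f=f,cx=c["cx"],cy=c["cy"],z=c["range_z"])
    print(n,T[:3,3],f)
E
```

```text
scene [0.97191632 0.35736701 0.68366424] 505.9951418761913
side [ 0.31570929 -0.33188168  0.50830931] 439.037527271826
wrist [0.20858129 0.59156552 0.38366122] 376.86347331062797
```

View pics/scene0.png

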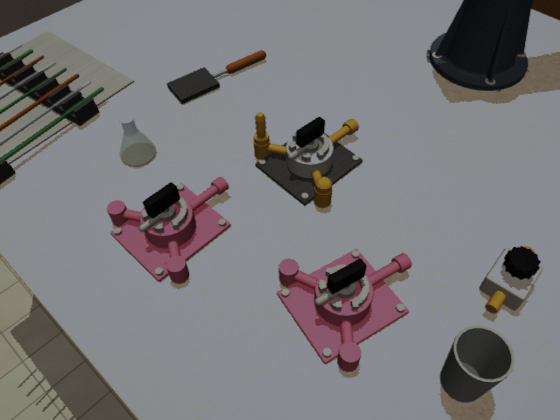

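View pics/side0.png

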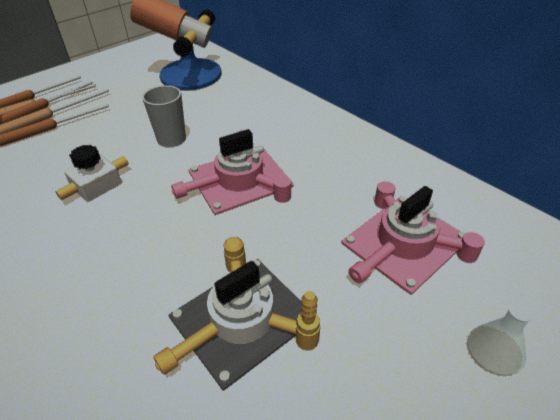

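Scene view: the real (dark-plate) diverter has its bar at (310,130), hose outlet at (261,135), cap at (323,190) and pin towards (290,155). Side view: bar (237,283), hose outlet (308,320), cap (234,250), pin (265,282). The two pink ones are look-alikes.

Run:
```python
from h import *
B={"scene":dict(bar=(290,112,332,150),hose=(252,110,272,160),cap=(313,175,333,207)),"side":dict(bar=(212,258,264,306),hose=(294,288,322,350),cap=(222,235,248,272))}
M={}
for n in B:
    d=np.load(n+"0.npz");im=d["im"];P=d["P"];hsv=cv2.cvtColor(im,cv2.COLOR_BGR2HSV)
    for k,(a,b,c,e) in B[n].items():
        m=np.zeros(im.shape[:2],bool);m[b:e,a:c]=1
        m&=(d["z"]>0)
        m&=(P[...,2]>.03)&((im.max(-1)<45) if k=="bar" else (hsv[...,1]>120)&(hsv[...,2]>60))
        p=P[m]; zt=np.percentile(p[:,2],97)
        t=p[p[:,2]>zt-.006]
        print(n,k,m.sum(),"med",np.median(p,0).round(4),"ztop",zt.round(4),"topmean",t.mean(0).round(4))
        if k=="bar":
            (c2,s,an)=cv2.minAreaRect((t[:,:2]*1000).astype(np.float32));print("  rect",c2,s,an)
            w,v=np.linalg.eigh(np.cov(t[:,:2].T));print("  dir",np.degrees(np.arctan2(v[1,1],v[0,1])))
    # steel pin: greyish points at height 45-58 mm
    C=np.median(P[(P[...,2]>.085)&(im.max(-1)<45)&(np.arange(560)[None,:]>0)],0)
```

```text
scene bar 568 med [ 0.4908 -0.0512  0.0871] ztop 0.0968 topmean [ 0.4887 -0.055   0.0951]
  rect (487.6302795410156, -55.94982147216797) (16.551435470581055, 55.926307678222656) 86.89546966552734
  dir 176.4315835091631
scene hose 311 med [ 0.5322 -0.1316  0.0639] ztop 0.0981 topmean [ 0.5289 -0.1343  0.0961]
scene cap 222 med [0.539  0.0217 0.0512] ztop 0.0556 topmean [0.5373 0.0201 0.0529]
side bar 1050 med [ 0.484  -0.065   0.0907] ztop 0.0961 topmean [ 0.4853 -0.0611  0.0944]
  rect (486.3966369628906, -60.02993392944336) (15.616256713867188, 55.37791061401367) 87.04452514648438
  dir 175.8647830752652
side hose 783 med [ 0.5225 -0.1437  0.0537] ztop 0.0974 topmean [ 0.5261 -0.1405  0.0955]
side cap 381 med [0.531  0.0092 0.0485] ztop 0.0542 topmean [0.5332 0.0126 0.0524]
```

Run:
```python
from h import *
o=monitor.get_obs();m=R.from_quat(o["tool_rot"]).as_matrix();print(o["time"],o["position"],m.round(3).tolist(),np.degrees(np.arctan2(m[1,1],m[0,1])),o["q"])
```

```text
0.15 [0.26687929 0.56451414 0.19862037] [[-0.904, 0.428, -0.001], [0.428, 0.904, -0.001], [0.0, -0.002, -1.0]] 64.68661278300834 [ 9.50478687e-01  5.28224648e-01  1.43358685e+00 -3.14158285e-05
  1.18137681e+00 -1.78503537e-01]
```

Emit:
send_rows --moves '[1, 1.1, -3.1, 0, 0, 0, 0.02, 1, 2.2, -6.2, 0, 0, 0, 0.04, 1, 3.3, -9.3, 0, 0, 0, 0.06, 1, 4.4, -12.4, 0, 0, 0, 0.08, 1, 5.5, -15.5, 0, 0, 0, 0.1]'

```text
time: 0.57
position: [0.3221, 0.4085, 0.1991]
tool_rot: [0.169, 0.986, -0.0, -0.0]
ft_force: [-0.1, 0.2, 0.3]
grip_width: 0.0869
grip_force: 0.0
```

Emit:
send_rows --moves '[1, 1.1, -3.1, 0, 0, 0, 0.02, 1, 2.2, -6.2, 0, 0, 0, 0.04, 1, 3.3, -9.3, 0, 0, 0, 0.06, 1, 4.4, -12.4, 0, 0, 0, 0.08, 1, 5.5, -15.5, 0, 0, 0, 0.1]'

```text
time: 0.98
position: [0.3772, 0.2535, 0.1993]
tool_rot: [0.12, 0.993, -0.0, -0.0]
ft_force: [0.9, 0.0, 0.8]
grip_width: 0.0872
grip_force: 0.0
```

Emit:
send_rows --moves '[1, 1.1, -3.1, 0, 0, 0, 0.02, 1, 2.2, -6.2, 0, 0, 0, 0.04, 1, 3.3, -9.3, 0, 0, 0, 0.06, 1, 4.4, -12.4, 0, 0, 0, 0.08, 1, 5.5, -15.5, 0, 0, 0, 0.1]'

```text
time: 1.4
position: [0.4323, 0.0984, 0.1993]
tool_rot: [0.07, 0.998, 0.0, -0.0]
ft_force: [0.8, -0.1, 0.4]
grip_width: 0.087
grip_force: 0.0
```

Emit:
send_rows --moves '[1, 1.1, -3.1, 0, 0, 0, 0.02, 1, 2.2, -6.2, 0, 0, 0, 0.04, 1, 3.3, -9.3, 0, 0, 0, 0.06, 1, 4.4, -12.4, 0, 0, 0, 0.08, 1, 5.5, -15.5, 0, 0, 0, 0.08]'

```text
time: 1.82
position: [0.4873, -0.0566, 0.1992]
tool_rot: [0.031, 1.0, 0.0, -0.0]
ft_force: [0.3, 0.9, -0.4]
grip_width: 0.0869
grip_force: 0.0
```

Above the knob. A close look with the wrist camera.

Run:
```python
from h import *
c,f,T=cam("wrist");im=c["pixels"];P=pts(c,f,T);cv2.imwrite("pics/w1.png",im)
g=im.astype(int)
def box(P):return (abs(P[...,0]-.487)<.045)&(abs(P[...,1]+.058)<.045)
m=box(P)&(P[...,2]>.085)&(P[...,2]<.11)&(g.max(-1)<60)
p=P[m];print(m.sum(),np.percentile(p[:,2],[5,50,95]))
t=p[p[:,2]>np.median(p[:,2])-.004]
print(cv2.minAreaRect((t[:,:2]*1000).astype(np.float32)))
for k,z0,z1,xy in(("hose",.09,.105,(.5275,-.138)),("cap",.05,.06,(.535,.016))):
    m=(np.hypot(P[...,0]-xy[0],P[...,1]-xy[1])<.025)&(P[...,2]>z0)&(P[...,2]<z1);print(k,m.sum(),P[m].mean(0) if m.any() else 0)
```

```text
1258 [0.09393115 0.09558941 0.09681865]
((486.3815002441406, -58.03300857543945), (14.56368637084961, 55.00406265258789), 86.15067291259766)
hose 173 [ 0.52662507 -0.13336177  0.09494513]
cap 544 [0.53460308 0.01705833 0.05281287]
```

View pics/w1.png

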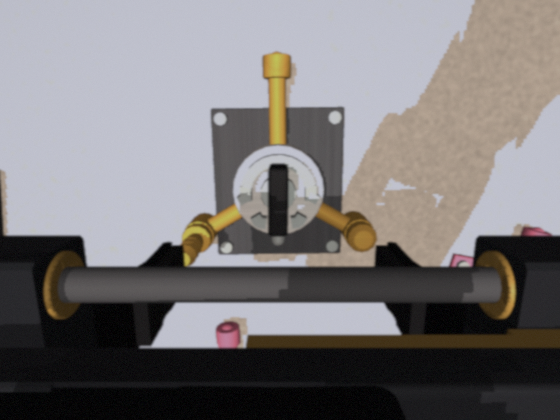

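The picture shows the bar at (278,200), pin at its lower end (278,240) towards +x, hose outlet at left (200,235) towards −y, and cap at right (355,235). I need about −59° about z. Descending with the fingers part open.

Emit:
send_rows --moves '[0.6, -0.1, -0.1, -3, 0, 0, 0, 0.6, -0.1, -0.1, -6, 0, 0, 0, 0.6, -0.1, -0.1, -9, 0, 0, 0, 0.6, -0.1, -0.1, -11, 0, 0, 0, 0.6, -0.1, -0.1, -12.2, 0, 0, 0]' --grip_force 30

```text
time: 2.28
position: [0.4844, -0.0554, 0.0749]
tool_rot: [0.031, 1.0, 0.001, -0.002]
ft_force: [0.1, 0.6, -0.5]
grip_width: 0.0613
grip_force: 0.0
```

Emit:
send_rows --moves '[0, 0, 0, 0, 0, 0, 0, 0, 0, 0, 0, 0, 0, 0, 0, 0, 0, 0, 0, 0, 0, 0, 0, 0, 0, 0, 0, 0, 0, 0, 0, 0, 0, 0, 0]' --grip_force 30

```text
time: 2.7
position: [0.487, -0.0562, 0.0785]
tool_rot: [0.031, 1.0, -0.0, 0.001]
ft_force: [-0.1, 0.1, 0.3]
grip_width: 0.0284
grip_force: 0.0
```

Emit:
send_rows --moves '[0, 0, -0.1, 0, 0, 0, 0, 0, 0, -0.1, 0, 0, 0, 0, 0, 0, -0.1, 0, 0, 0, 0, 0, 0, -0.1, 0, 0, 0, 0, 0, 0, -0.1, 0, 0, 0, 0]' --grip_force 35

```text
time: 3.12
position: [0.4862, -0.057, 0.0775]
tool_rot: [0.031, 1.0, -0.0, 0.0]
ft_force: [0.0, 0.2, 0.2]
grip_width: 0.0016
grip_force: 0.0
```

Fingers shut on nothing; looking.

Run:
```python
from h import *
ims=[cam(n)[0]["pixels"] for n in("scene","side")]
a=cv2.resize(ims[0][70:230,200:400],None,fx=2,fy=2);b=cv2.resize(ims[1][200:400,120:360],(400,320))
cv2.imwrite("pics/m2.png",np.hstack([a,b]));o=monitor.get_obs();print(o["grip_width"],o["grip_force"],o["position"],o["q"])
```

```text
0.0007537098252612337 0.0 [ 0.48616109 -0.0570297   0.07735113] [-3.45520580e-01  5.46890559e-01  1.87881545e+00 -1.38415525e-05
  7.15928627e-01 -1.85444544e+00]
```

View pics/m2.png

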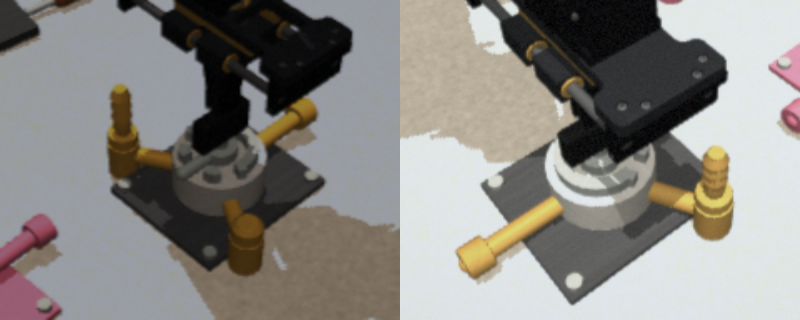

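The crop shows gripper over the bar but the bar/finger relation isn't clear; check from the wrist camera and with depth.

Run:
```python
from h import *
c,f,T=cam("wrist");im=c["pixels"];cv2.imwrite("pics/w3.png",im)
for n in("scene","side"):
    c,f,T=cam(n);P=pts(c,f,T);W=np.linalg.inv(T)
    for q in([.486,-.057,.077],[.486,-.057,.063],[.486,-.058,.096]):
        x=W[:3,:3]@q+W[:3,3];print(n,q,x[:2]/x[2]*f+[c["cx"],c["cy"]])
    d=c["pixels"].max(-1)<70
    for lo in range(60,180,10):
        m=d&(P[...,2]>lo/1e3)&(P[...,2]<lo/1e3+.01)&(np.hypot(P[...,0]-.486,P[...,1]+.057)<.08)
        if m.sum()>5:print(lo,m.sum(),np.percentile(P[m],[2,50,98],axis=0)[:,:2].round(3).tolist())
```

```text
scene [0.486, -0.057, 0.077] [309.78516403 133.25217212]
scene [0.486, -0.057, 0.063] [309.52529094 139.1701035 ]
scene [0.486, -0.058, 0.096] [309.70905183 124.69128839]
60 46 [[0.464, -0.06], [0.49, -0.051], [0.515, -0.048]]
70 122 [[0.463, -0.063], [0.495, -0.05], [0.515, -0.047]]
80 117 [[0.462, -0.063], [0.495, -0.05], [0.515, -0.047]]
90 177 [[0.461, -0.064], [0.498, -0.052], [0.515, -0.047]]
100 68 [[0.476, -0.064], [0.494, -0.049], [0.498, -0.046]]
110 78 [[0.476, -0.064], [0.494, -0.049], [0.498, -0.046]]
120 69 [[0.478, -0.066], [0.495, -0.05], [0.498, -0.045]]
130 75 [[0.48, -0.066], [0.495, -0.049], [0.498, -0.043]]
140 33 [[0.484, -0.066], [0.496, -0.044], [0.499, -0.041]]
160 9 [[0.481, -0.029], [0.488, -0.028], [0.496, -0.026]]
170 137 [[0.46, -0.136], [0.518, -0.043], [0.526, -0.022]]
side [0.486, -0.057, 0.077] [235.83191235 283.06244882]
side [0.486, -0.057, 0.063] [236.77636536 289.9208013 ]
side [0.486, -0.058, 0.096] [235.01800509 273.84243297]
60 42 [[0.459, -0.067], [0.476, -0.066], [0.488, -0.06]]
70 142 [[0.459, -0.067], [0.47, -0.066], [0.489, -0.056]]
80 137 [[0.459, -0.067], [0.471, -0.066], [0.488, -0.055]]
90 244 [[0.459, -0.067], [0.47, -0.061], [0.485, -0.052]]
100 58 [[0.475, -0.067], [0.477, -0.065], [0.482, -0.052]]
110 49 [[0.475, -0.067], [0.477, -0.059], [0.479, -0.05]]
120 9 [[0.475, -0.067], [0.475, -0.064], [0.476, -0.052]]
130 7 [[0.479, -0.071], [0.482, -0.071], [0.485, -0.07]]
140 23 [[0.476, -0.073], [0.48, -0.072], [0.485, -0.071]]
160 6 [[0.471, -0.086], [0.472, -0.086], [0.474, -0.085]]
170 113 [[0.447, -0.09], [0.454, -0.051], [0.491, 0.022]]
```

View pics/w3.png

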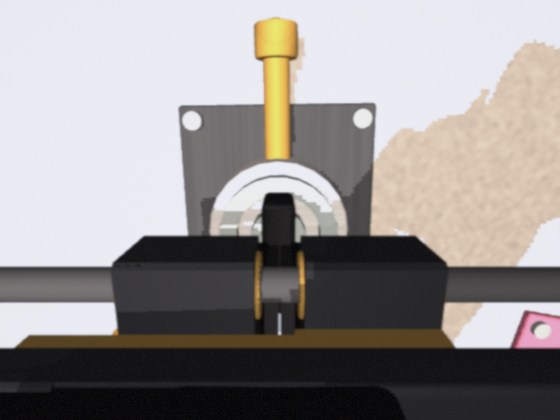

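Run:
```python
from h import *
print({k:getattr(robot,k) for k in dir(robot) if k[0]!='_' and not callable(getattr(robot,k))})
c,f,T=cam("wrist");P=pts(c,f,T);z=c["range_z"]
print("tcp",monitor.get_obs()["position"],"cam",T[:3,3])
for u,v in((60,60),(220,130),(276,40),(278,205),(278,215),(278,225),(150,280),(280,325)):print((u,v),P[v,u].round(4),z[v,u])
c,f,T=cam("scene");P=pts(c,f,T)
for v in range(95,140,3):print(v,P[v,306:320:3].round(3).tolist(),c["pixels"][v,312])
```

```text
{'finger_overhang': 0.014}
tcp [ 0.48615743 -0.05698673  0.07729816] cam [ 0.4216067  -0.05403548  0.26246411]
(60, 60) [ 3.759e-01 -1.944e-01 -3.000e-04] 0.24615549
(220, 130) [ 0.4267 -0.0932  0.0085] 0.24834712
(276, 40) [ 0.3792 -0.053   0.0355] 0.2101719
(278, 205) [ 0.4596 -0.0567  0.0959] 0.17084068
(278, 215) [ 0.4646 -0.0571  0.0946] 0.17328294
(278, 225) [ 0.4692 -0.0573  0.0954] 0.17363058
(150, 280) [ 0.4506 -0.081   0.1943] 0.073539995
(280, 325) [ 5.768e-01 -6.260e-02  1.000e-04] 0.29195642
95 [[0.524, -0.035, 0.194], [0.521, -0.032, 0.194], [0.517, -0.029, 0.194], [0.515, -0.025, 0.195], [0.508, -0.025, 0.191]] [11 10 10]
98 [[0.524, -0.035, 0.189], [0.525, -0.028, 0.194], [0.521, -0.026, 0.192], [0.517, -0.023, 0.192], [0.508, -0.025, 0.185]] [ 8 11 14]
101 [[0.525, -0.034, 0.184], [0.526, -0.028, 0.189], [0.524, -0.023, 0.191], [0.519, -0.022, 0.188], [0.514, -0.02, 0.186]] [17 43 60]
104 [[0.525, -0.034, 0.179], [0.526, -0.027, 0.184], [0.523, -0.024, 0.183], [0.523, -0.018, 0.187], [0.52, -0.015, 0.187]] [11 33 47]
107 [[0.494, -0.061, 0.138], [0.525, -0.027, 0.177
[... 698 characters left out ...]
0.046, 0.11], [0.479, -0.046, 0.105]] [3 2 2]
125 [[0.495, -0.059, 0.101], [0.496, -0.051, 0.106], [0.492, -0.048, 0.105], [0.479, -0.052, 0.094], [0.476, -0.048, 0.095]] [3 2 2]
128 [[0.494, -0.059, 0.094], [0.497, -0.05, 0.101], [0.489, -0.05, 0.095], [0.482, -0.049, 0.092], [0.473, -0.05, 0.085]] [6 4 7]
131 [[0.502, -0.052, 0.096], [0.496, -0.05, 0.093], [0.489, -0.05, 0.089], [0.483, -0.048, 0.086], [0.476, -0.047, 0.082]] [3 1 2]
134 [[0.503, -0.051, 0.091], [0.496, -0.05, 0.087], [0.488, -0.05, 0.082], [0.482, -0.049, 0.078], [0.476, -0.047, 0.074]] [0 1 1]
137 [[0.505, -0.049, 0.087], [0.496, -0.05, 0.08], [0.49, -0.048, 0.077], [0.482, -0.049, 0.071], [0.463, -0.057, 0.052]] [3 3 2]
```

Emit:
send_rows --moves '[0.5, 0, 0, 3, 0, 0, 0, 0.5, 0, 0, 6, 0, 0, 0, 0.5, 0, 0, 8, 0, 0, 0, 0.5, 0, 0, 8, 0, 0, 0, 0.5, 0, 0, 8, 0, 0, 0]'

```text
time: 3.88
position: [0.4869, -0.0573, 0.1584]
tool_rot: [0.031, 1.0, -0.0, 0.001]
ft_force: [0.1, -0.3, 0.4]
grip_width: 0.0259
grip_force: 0.0
```

Run:
```python
from h import *
o=monitor.get_obs();print(o["position"],o["grip_width"]);ims=[]
for n in("scene","side"):
    c,f,T=cam(n);P=pts(c,f,T);ims.append(c["pixels"])
    W=np.linalg.inv(T);q=W[:3,:3]@o["position"]+W[:3,3];print(n,"tcp px",q[:2]/q[2]*f+[c["cx"],c["cy"]])
    d=c["pixels"].max(-1)<70
    for lo in range(100,270,10):
        m=d&(P[...,2]>lo/1e3)&(P[...,2]<lo/1e3+.01)&(np.hypot(P[...,0]-.486,P[...,1]+.057)<.1)
        if m.sum()>3:print(lo,m.sum(),np.percentile(P[m],[2,50,98],axis=0)[:,:2].round(3).tolist())
a=cv2.resize(ims[0][20:220,200:400],(400,400));b=cv2.resize(ims[1][150:350,120:320],(400,400))
cv2.imwrite("pics/m4.png",np.hstack([a,b]))
```

```text
[ 0.48693693 -0.05727134  0.15838387] 0.02592473932441991
scene tcp px [310.91593587  95.79014973]
180 105 [[0.477, -0.077], [0.49, -0.068], [0.499, -0.034]]
190 131 [[0.477, -0.077], [0.491, -0.069], [0.5, -0.033]]
200 137 [[0.478, -0.078], [0.491, -0.069], [0.499, -0.033]]
210 125 [[0.478, -0.079], [0.494, -0.04], [0.5, -0.031]]
220 111 [[0.481, -0.081], [0.495, -0.037], [0.5, -0.029]]
230 68 [[0.489, -0.084], [0.496, -0.075], [0.5, -0.028]]
240 42 [[0.474, -0.084], [0.485, -0.074], [0.497, -0.015]]
250 383 [[0.459, -0.14], [0.502, -0.013], [0.528, 0.032]]
260 867 [[0.461, -0.138], [0.517, -0.033], [0.528, 0.032]]
side tcp px [230.41692442 237.306736  ]
180 110 [[0.474, -0.082], [0.478, -0.043], [0.492, -0.036]]
190 65 [[0.474, -0.082], [0.476, -0.08], [0.479, -0.036]]
200 44 [[0.474, -0.083], [0.475, -0.082], [0.479, -0.074]]
210 28 [[0.473, -0.084], [0.474, -0.082], [0.476, -0.077]]
230 21 [[0.476, -0.038], [0.477, -0.037], [0.483, -0.027]]
240 59 [[0.474, -0.038], [0.477, -0.037], [0.482, -0.031]]
250 861 [[0.444, -0.147], [0.468, -0.143], [0.513, 0.024]]
260 1097 [[0.444, -0.146], [0.458, -0.097], [0.512, 0.024]]
```

View pics/m4.png

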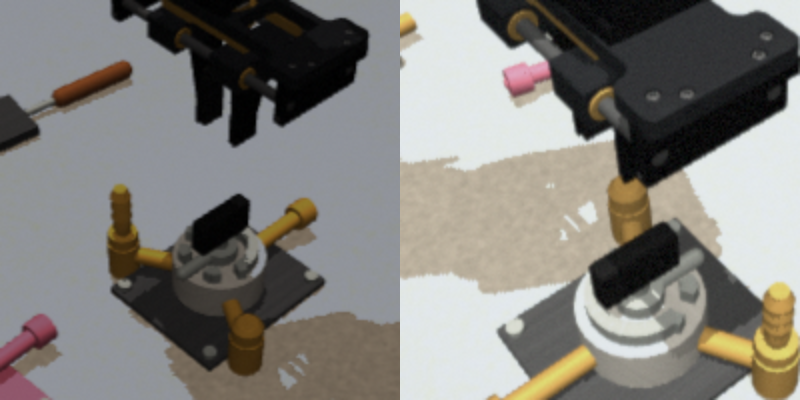

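The fingers sit about 36 mm higher than the reported TCP implies; laterally they fit. I'll measure the tip height exactly.

Run:
```python
from h import *
for n in("scene","side"):
    c,f,T=cam(n);P=pts(c,f,T);d=(c["pixels"].max(-1)<70)&(P[...,2]>.12)&(np.hypot(P[...,0]-.486,P[...,1]+.057)<.04)
    for s in(P[...,1]<-.057,P[...,1]>-.057):
        z=np.sort(P[d&s][:,2]);print(n,len(z),z[:6].round(4),np.percentile(z,2))
print(monitor.get_obs()["position"])
```

```text
scene 1215 [0.1798 0.18   0.1806 0.1811 0.1812 0.1814] 0.1840545336935553
scene 1827 [0.1797 0.1804 0.1816 0.1819 0.1819 0.182 ] 0.18697540036820745
side 7619 [0.1801 0.1802 0.1804 0.1806 0.1808 0.1815] 0.27185767514694825
side 1370 [0.1802 0.1804 0.1805 0.1812 0.1815 0.182 ] 0.1863237584630235
[ 0.48510447 -0.05664105  0.15611099]
```

Real tips = reported z + 23 mm, so the target reported z is ≈0.042.

Emit:
send_rows --moves '[0.5, 0, 0, -3, 0, 0, 0, 0.5, 0, -0.1, -6, 0, 0, 0, 0.5, 0, -0.1, -8.5, 0, 0, 0, 0.5, 0, -0.1, -10.5, 0, 0, 0, 0.5, 0, -0.1, -11.4, 0, 0, 0]' --grip_force 35

```text
time: 4.5
position: [0.4837, -0.0572, 0.04]
tool_rot: [0.031, 1.0, 0.001, -0.003]
ft_force: [-0.3, -0.0, -0.0]
grip_width: 0.0433
grip_force: 0.0
```

Emit:
send_rows --moves '[0, 0, 0, 0, 0, 0, 0, 0, 0, 0, 0, 0, 0, 0, 0, 0, 0, 0, 0, 0, 0, 0, 0, 0, 0, 0, 0, 0, 0, 0, 0, 0, 0, 0, 0]' --grip_force 35

```text
time: 4.92
position: [0.487, -0.0583, 0.0445]
tool_rot: [0.031, 1.0, -0.0, 0.001]
ft_force: [-0.6, -0.4, -0.4]
grip_width: 0.0181
grip_force: 0.0
```

Emit:
send_rows --moves '[0, 0, 0, 0, 0, 0, 0, 0, 0, 0, 0, 0, 0, 0, 0, 0, 0, 0, 0, 0, 0, 0, 0, 0, 0, 0, 0, 0]' --grip_force 40

```text
time: 5.25
position: [0.487, -0.0578, 0.0444]
tool_rot: [0.031, 1.0, -0.0, 0.001]
ft_force: [-0.1, 2.8, 7.1]
grip_width: 0.0159
grip_force: 40.0
```

Gripped (16 mm). Lift 15 mm.

Emit:
send_rows --moves '[0, 0, 0, 0.5, 0, 0, 0, 0, 0, 0, 1.0, 0, 0, 0, 0, 0, 0, 1.5, 0, 0, 0, 0, 0, 0, 1.5, 0, 0, 0, 0, 0, 0, 1.5, 0, 0, 0]'

```text
time: 5.67
position: [0.4868, -0.0578, 0.0584]
tool_rot: [0.031, 1.0, 0.0, 0.001]
ft_force: [4.1, 4.2, -8.6]
grip_width: 0.0156
grip_force: 40.0
```

Emit:
send_rows --moves '[0, 0, 0, 0, 0, 0, -0.09, 0, 0, 0, 0, 0, 0, -0.18, 0, 0, 0, 0, 0, 0, -0.27, 0, 0, 0, 0, 0, 0, -0.36, 0, 0, 0, 0, 0, 0, -0.45]'

```text
time: 6.08
position: [0.4868, -0.058, 0.0581]
tool_rot: [0.255, 0.967, 0.0, 0.001]
ft_force: [4.6, 3.3, -8.6]
grip_width: 0.0159
grip_force: 40.0
```

Emit:
send_rows --moves '[0, 0, 0, 0, 0, 0, -0.1, 0, 0, 0, 0, 0, 0, -0.2, 0, 0, 0, 0, 0, 0, -0.3, 0, 0, 0, 0, 0, 0, -0.4, 0, 0, 0, 0, 0, 0, -0.5]'

```text
time: 6.5
position: [0.4867, -0.0581, 0.058]
tool_rot: [0.487, 0.874, 0.0, 0.0]
ft_force: [4.2, 2.7, -8.9]
grip_width: 0.0158
grip_force: 40.0
```

Emit:
send_rows --moves '[0, 0, 0, 0, 0, 0, -0.08, 0, 0, 0, 0, 0, 0, -0.08, 0, 0, 0, 0, 0, 0, -0.08]'

```text
time: 6.75
position: [0.4867, -0.0581, 0.0581]
tool_rot: [0.518, 0.855, 0.0, 0.0]
ft_force: [4.2, 1.9, -8.8]
grip_width: 0.0158
grip_force: 40.0
```

Run:
```python
from h import *
o=monitor.get_obs();m=R.from_quat(o["tool_rot"]).as_matrix();print(np.degrees(np.arctan2(m[1,1],m[0,1])),o["position"],o["moment"],o["ft_force"])
c,f,T=cam("scene");a=cv2.resize(c["pixels"][70:230,210:410],(400,320));c,f,T=cam("side");b=cv2.resize(c["pixels"][200:360,140:340],(400,320))
cv2.imwrite("pics/m5.png",np.hstack([a,b]))
```

```text
27.558594723438624 [ 0.48667002 -0.05809707  0.05814482] [ 0.4728911  -0.74248675 -0.02864548] [ 4.21556449  1.94081597 -8.8205882 ]
```

View pics/m5.png

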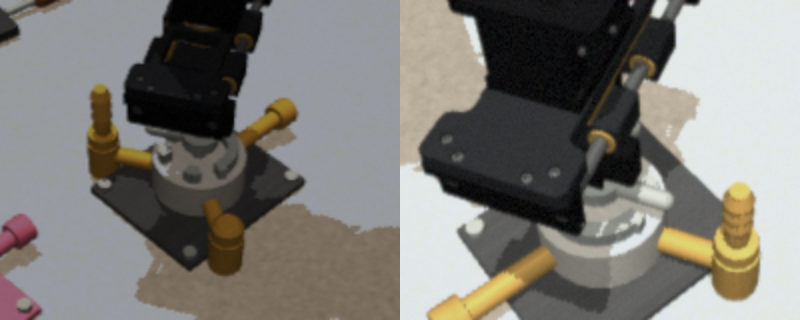

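Pin (right crop, (660,200)) points at the ribbed hose outlet. Lower, release, retreat.

Emit:
send_rows --moves '[0, 0, 0, -0.4, 0, 0, 0, 0, 0, 0, -0.8, 0, 0, 0, 0, 0, 0, -1.2, 0, 0, 0, 0, 0, 0, -1.2, 0, 0, 0, 0.5, 0, 0, -1.2, 0, 0, 0]'

```text
time: 7.27
position: [0.4858, -0.0583, 0.0461]
tool_rot: [0.518, 0.855, -0.0, -0.0]
ft_force: [0.9, 0.7, -0.5]
grip_width: 0.0179
grip_force: 0.0
```

Emit:
send_rows --moves '[0.5, 0, 0, 0, 0, 0, 0, 0.5, 0, 0, 0, 0, 0, 0, 0.5, 0, 0, 0, 0, 0, 0, 0.5, 0, 0, 0, 0, 0, 0, 0.5, 0, 0, 0, 0, 0, 0]'

```text
time: 7.68
position: [0.486, -0.0581, 0.0466]
tool_rot: [0.519, 0.855, -0.0, -0.0]
ft_force: [0.2, 0.3, -1.0]
grip_width: 0.0416
grip_force: 0.0
```

Emit:
send_rows --moves '[0.5, 0, 0, 2, 0, 0, 0, 0.5, 0, 0, 5, 0, 0, 0, 0.5, 0, 0, 8, 0, 0, 0, 0.5, 0, 0, 12, 0, 0, 0, 0.5, 0, 0, 15, 0, 0, 0]'

```text
time: 8.1
position: [0.4862, -0.0581, 0.1988]
tool_rot: [0.519, 0.855, 0.0, 0.001]
ft_force: [0.8, -0.1, -0.8]
grip_width: 0.0436
grip_force: 0.0
```

Emit:
send_rows --moves '[0.5, -1, 3, 0, 0, 0, 0, 0.5, -2, 6, 0, 0, 0, 0, 0.5, -3, 9, 0, 0, 0, 0, 0.5, -3, 12, 0, 0, 0, 0, 0.5, -3, 12, 0, 0, 0, 0]'

```text
time: 8.52
position: [0.4542, 0.066, 0.1965]
tool_rot: [0.517, 0.856, 0.001, -0.001]
ft_force: [-0.0, -0.4, -0.2]
grip_width: 0.0437
grip_force: 0.0
```

Run:
```python
from h import *
ims=[]
for n in("scene","side"):
    c,f,T=cam(n);P=pts(c,f,T);im=c["pixels"];ims.append(im)
    m=(im.max(-1)<45)&(P[...,2]>.06)&(P[...,2]<.13)&(np.hypot(P[...,0]-.487,P[...,1]+.058)<.04)
    p=P[m];zt=np.percentile(p[:,2],97);t=p[p[:,2]>zt-.006];print(n,zt,t.mean(0),cv2.minAreaRect((t[:,:2]*1000).astype(np.float32)))
a=cv2.resize(ims[0][70:230,210:410],(400,320));b=cv2.resize(ims[1][200:360,140:340],(400,320))
cv2.imwrite("pics/m6.png",np.hstack([a,b]));print(monitor.get_obs()["time"])
```

```text
scene 0.09686114638267447 [ 0.48793581 -0.05452946  0.09484224] ((487.3221130371094, -55.540122985839844), (17.719743728637695, 53.99021530151367), 29.222164154052734)
side 0.0961744429583357 [ 0.48619409 -0.06184924  0.0944688 ] ((487.059814453125, -60.32128143310547), (16.20013427734375, 53.597084045410156), 26.988256454467773)
8.6167
```

View pics/m6.png

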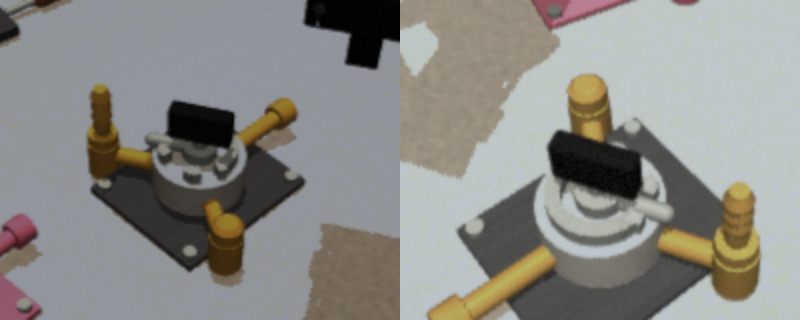

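The bar top is back at 96.5 mm, so the knob is seated. It stands at −62°, with the pin ((660,208) in the right crop) on the hose outlet's arm, and the gripper is clear.

```bash
python3 -c "
from rig import workorder;print(workorder.hand_in())"
```

```text
the job is handed in; nothing more can be done
None
```

I handed the job in at about 8.6 s on the robot's clock: the knob was lifted about 14 mm, turned to the ribbed hose outlet, seated fully in that notch and released, with the gripper clear; the hand-in gave no verdict.

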